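# Check a screw in the optical gate

## Task

With the fingers closed, run one check of the screw: press the rocker over to on, then press the square key fully down and let it up to zero the empty gate, then push the screw's carrier along its channel through the gate until it rests against the stop, and last press the big round button fully down to start and let it up. Keep to this order, do not press the small round button, do not lift or tip the carrier, and leave the other things where they are.

Things in the scene. Friction and masses are not known exactly. Their poses are not given: they have to be found in the camera images.
- console: White control console, a fixed box 130 (x) x 320 (y) x 50 mm high. Origin: centre of its underside on the table. Its +x points away from the robot (yaw varies within about 0.25 rad), its y runs along the row of four control units spaced 75 mm apart on its top. The order of the units along the row changes from run to run.
- power (a joint): The power rocker: the only rocker among the controls, a white V-shaped paddle 56 mm long (along console x) and 34 mm wide, hinged across its middle. At about 0 rad (off) its far half, away from the robot, stands up and its near half lies flat; pressed down on the far half it swings 0.4 rad until that half lies flat (on). About 3 N moves it; it stays where it is left.
- power_press (a point): Point on the top face of the rocker's far, raised half, 18 mm from the hinge: the place to press down. It sinks about 7 mm from off to fully on. Its axes are those of the tilting paddle.
- zero (a joint): The zero key: the only square key, white, 32 x 32 mm. Its unit is a black plate 66 x 66 x 12 mm on the console top. Pressed straight down; spring-loaded, 1.5 N to start and 5 N fully down, 6 mm travel, comes back up by itself. Joint value 0 is up, 0.006 m fully down.
- zero_top (a point): Centre of the square zero key's top face (72 mm above the table when up).
- start (a joint): The start button: the big round mushroom button, white, 42 mm diameter, the larger of the two round ones. Its unit is a black plate 66 x 66 x 12 mm on the console top. Pressed straight down; spring-loaded, 1.5 N to start and 5 N fully down, 6 mm travel, comes back up by itself. Joint value 0 is up, 0.006 m fully down.
- start_top (a point): Centre of the big start button's top face (80 mm above the table when up).
- aux (a joint): The small round button, white, 20 mm diameter; not part of this job, not to be pressed. Its unit is a black plate 66 x 66 x 12 mm on the console top. Pressed straight down; spring-loaded, 1.5 N to start and 5 N fully down, 6 mm travel, comes back up by itself. Joint value 0 is up, 0.006 m fully down.
- aux_top (a point): Centre of the small round button's top face (72 mm above the table).
- tester: Fixed aluminium bench, base plate 270 (x) x 150 (y) x 12 mm; +x points away from the robot (yaw within 0.25 rad). Along x runs a channel 53 mm wide between rails whose tops are 22 mm above the table, open at the robot's end, closed by a dark stop bar at the far end. Two grey sensor posts, tops 90 mm above the table, flank it: the gate. Origin: underside, on the channel's centre line.
- gate (a point): Middle of the gate: on the channel's centre line between the posts, at the channel floor (12 mm above the table), 80 mm along +x from the tester's origin. With the carrier against the stop, the carrier's origin lies here (within 1 mm along, 1.5 mm across). Axes as the tester's.
- pallet: The screw carrier: loose dark steel block, 0.3 to 0.65 kg, 95 (x) x 50 (y) x 34 mm high, with an upright screw fixed on it (75 mm tall in all), lying in the channel with 1.5 mm play each side. Origin: underside, below the screw; flat back face 65 mm from there towards the robot (-x), front 30 mm (+x). Starts 80 to 130 mm short of the gate. Friction is 1.5 to 4.5 N.
- bolt_a: Loose hex bolt standing on its head beside the tester, 61 mm tall, 30 mm across. Origin: underside centre. It is a bystander: leave it where it is.
- bolt_b: Loose hex bolt standing on its head between tester and console, 61 mm tall, 30 mm across. Origin: underside centre. It is a bystander: leave it where it is.
- ring_gauge: Loose steel ring gauge lying beyond the console, 48 mm outside diameter, 16 mm high. Origin: underside centre. It is a bystander: leave it where it is.
- plug_gauge: Loose steel plug gauge lying beyond the console, 120 mm long (its x), 16 mm high. Origin: underside centre. It is a bystander: leave it where it is.
- parts_tray: Green open tray with screws, 140 (x) x 100 (y) x 45 mm, left of the tester. Origin: underside centre. It is a bystander: leave it where it is.
- oil_bottle: White plastic bottle, 52 mm diameter, 130 mm tall, standing far out near the middle. Origin: underside centre. It is a bystander: leave it where it is.
There are look-alikes about, which are no part of the job. What is shaped like the pallet but purple or red is not meant.

How it is judged:
On the way, in this order (a step that is already met when the one before it is completed fails the run):
1. the rocker is pressed over to on (value of joint power above 0.3 rad), for 0.1 s.
2. the square zero key is pressed down while the gate is empty (value of joint zero above 0.004 m), for 0.05 s.
3. the carrier is pushed home against the stop (horizontal distance between pallet and gate below 0.006 m), for 0.2 s.
4. the big round start button is pressed down (value of joint start above 0.004 m), for 0.05 s.
At the end, for the whole second after the job is handed in: The rocker is on (over 0.3 of its 0.4 rad), the carrier rests at the stop (its origin within 6 mm of the gate's middle, at rest), and all three spring buttons are up (within 1.5 mm). A button counts as pressed at 4 mm of its 6 mm travel (value of joint power above 0.3 rad and value of joint each of zero, start, aux below 0.0015 m and horizontal distance between pallet and gate below 0.006 m and linear speed of pallet below 0.01 m/s); the robot touches nothing.
It fails at once if the small round button is pressed (over 2.5 mm) (value of joint aux above 0.0025 m).
It fails at once if the square key is pressed before the rocker is on, or with the carrier within 50 mm of the gate's middle (value of joint zero above 0.003 m and (value of joint power below 0.25 rad or horizontal distance between pallet and gate below 0.05 m)).
It fails at once if the start button is pressed before the carrier is home (value of joint start above 0.003 m and horizontal distance between pallet and gate above 0.008 m).
It fails at once if the carrier is lifted (over 10 mm) or tipped (over 0.25 rad) (z of pallet in the frame of gate above 0.01 m or angle between pallet's own z axis and vertical above 0.25 rad).
It fails at once if another loose thing is moved (over 20 mm) (distance of any of bolt_a, bolt_b, ring_gauge, plug_gauge, parts_tray, oil_bottle from where it was at the start of the episode above 0.02 m).
It also fails if it takes over 58 s, if anything falls off the work surface, if the arm or the gripper's body presses on something with over 40 N, if the wrist force passes 120 N, or if a joint passes its speed limit or range.

## Robot

A 6-joint arm with a two-finger parallel gripper is mounted at the origin on the work surface. World frame = base frame: x ahead of the robot, y to its left, z up, the work surface at z = 0. Lengths are in m, angles in rad, forces in N, time in s.
With the tool pointing down it reaches from about 0.35 to 0.85 m from the base axis. Payload 8.1 kg.
Tool frame: the origin (TCP) lies at the very end of the fingers, on their centre line; the grasp point (between the pads) lies 19 mm behind it; z points along the fingers, y is the line along which they close (so a half turn about z gives the same grasp; the last joint's range is limited). The gripper opens to 93 mm and grips with 3 to 60 N. Pads are 15 mm wide; open, the fingers measure 128 mm over their backs; the gripper's body (75 mm by 188 mm) begins 65 mm behind the grasp point.
Start: joints at [-1.367, 0.13, 1.488, -0, 1.523, -0.085], TCP at [0.171, -0.575, 0.219] pointing down, gripper open.
Joint ranges: [-2.96, 2.96], [-0.89, 2.26], [0.02, 2.5], [-1.34, 4.48], [0, 2.73], [-2.66, 2.66]. Speed limits (rad/s): [2.39, 2.39, 2.79, 3.14, 3.14, 3.14].

## Interface

Orientations are given as a rotation vector (axis times angle).
In Python, from plant import robot, imaging gives the robot as it stands.
- The arm moves only by the tool jog_arm, never from a script. Its argument "rows" is a list of rows, each a list of 2 entries, a list of its own where there are three numbers: the shift along the tool's x, y, z each as a share of 0.2 m, from -1 to 1, then the turn, a rotation vector about the tool's x, y, z each as a share of pi/2 rad, from -1 to 1. A call has 1 to 5 rows; each row is the pose to reach, as a shift and turn from the pose commanded when the call began, along the tool's axes at that moment; what a row does not reach only later rows make up. A row lasts 1/10 s, in which the tool goes at most 50 mm and 8.59 degrees, less where a joint would pass 70% of its speed; a pose out of reach is approached as far as the arm can. A call with a number of a shift or a turn outside -1 to 1 is refused whole. A call with a gripper value outside its range is refused whole. "hand" is the closure, from -1 (fully open) to 1 (shut), set as the call begins (left out, the last holds). The fingers move at their own pace and stop on an object; "squeeze" is the grip in N (left out, the last holds). Time passes only in rows, so rows that repeat a pose let the fingers close. It gives the time, the measured TCP pose, the force, the opening and the grip force at its end, in the units of the state.
- robot.read_state(): the state, without advancing time (a new reading comes with each control period).
- imaging.read_camera(name): name is "scene" or "top"; returns a dict with "frame" (400x640x3 uint8, red, green, blue), "vertical_fov" (degrees; the focal length in pixels is half the picture's height over the tangent of half this angle, whatever the lens; pixels are square), "cx", "cy" (the principal point, pixels), "R" (3x3) and "t" (3): a world point X has camera coordinates R X + t. Camera axes: x right, y down, z forward; pixel columns grow to the right and rows downward; lengths in m; the calibration is good to about 2 mm. A picture is of the moment at which its call begins. There is no depth.
- robot.close_job(): hands the job in; it is judged then, once.
The state is a dict: "t": time; "q": joint angles; "dq": joint speeds; "joint_torque": joint torques, N m; "tool_pos": TCP position; "orientation": TCP orientation; "force": force on the tool from outside, world axes, zero at the start; "wrist_torque": the same for the moment, N m; "opening": finger opening in m; "gripper_force": force on a finger pad.
Only numpy, scipy, OpenCV 4.12 (cv2) and the standard library are available. Lean on these libraries where they do the work, as an engineer would, in place of code of your own. Each camera call takes 0.05 s, during which the arm holds its last target. There are 200 camera calls.

## Working session

There is one attempt and no reset: what is moved stays moved. The work goes in short steps, Python scripts to look and compute and a tool call to move; the robot and the scene stay as the last step left them, time stands still between calls to the robot, and variables do not carry over. Pictures are saved under pics/ and viewed, at most 10 in all, crops included, and the job is handed in when it is done.

Besides the shell and the picture viewer there is one more tool, called after ">>>" in YAML: its name, and indented under it one key for each argument. jog_arm: Moves the arm, as the interface text tells. Its arguments: {"type":"object","properties":{"rows":{"type":"array"},"hand":{"type":"number"},"squeeze":{"type":"number"}},"required":["rows"]}

```bash
mkdir -p pics; ls
cat > h.py <<'E'
import numpy as np, cv2
from plant import robot, imaging
def cam(n):
    d=imaging.read_camera(n); d['R']=np.array(d['R']); d['t']=np.array(d['t'])
    d['f']=200/np.tan(np.radians(d['vertical_fov'])/2); return d
def ray(d,u,v,z):
    r=d['R'].T@np.array([(u-d['cx'])/d['f'],(v-d['cy'])/d['f'],1]); c=-d['R'].T@d['t']
    return c+r*(z-c[2])/r[2]
def proj(d,X):
    p=d['R']@np.array(X)+d['t']; return p[0]/p[2]*d['f']+d['cx'],p[1]/p[2]*d['f']+d['cy']
E
python3 - <<'E'
from h import *
import pickle
for n in('scene','top'):
    d=cam(n); pickle.dump(d,open(n+'.pkl','wb'))
    cv2.imwrite(f'pics/{n}0.png',d['frame'][:,:,::-1]); print(n,d['vertical_fov'],d['cx'],d['cy'],-d['R'].T@d['t'],d['R'].round(3).tolist())
s=robot.read_state();print(s['t'],s['tool_pos'],s['orientation'],s['force'])
E
```

```text
pics
scene 43.44152848719337 320.8732524593702 202.3107483070633 [1.15509622 0.43651254 1.10456513] [[-0.566, 0.824, 0.013], [0.679, 0.476, -0.559], [-0.467, -0.308, -0.829]]
top 43.07748859367556 322.47619219118127 202.149624416352 [0.32897036 0.05991985 1.41615483] [[-0.021, -1.0, 0.018], [-0.983, 0.017, -0.182], [0.182, -0.021, -0.983]]
0.1 [ 0.17079354 -0.57465575  0.21771369] [-3.10728294e+00 -4.51819427e-01  1.67931556e-04] [0.05921111 0.07437506 0.04632005]
```

View pics/top0.png

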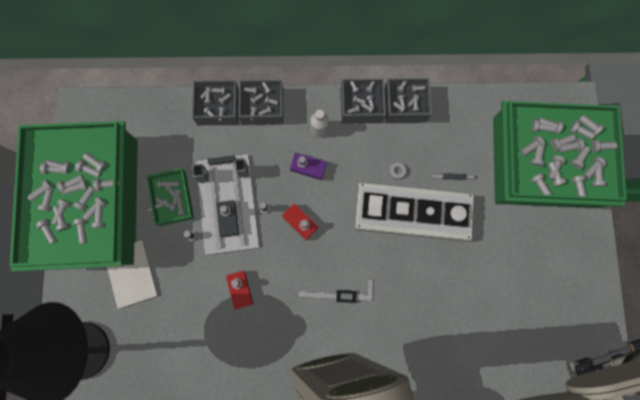

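View pics/scene0.png

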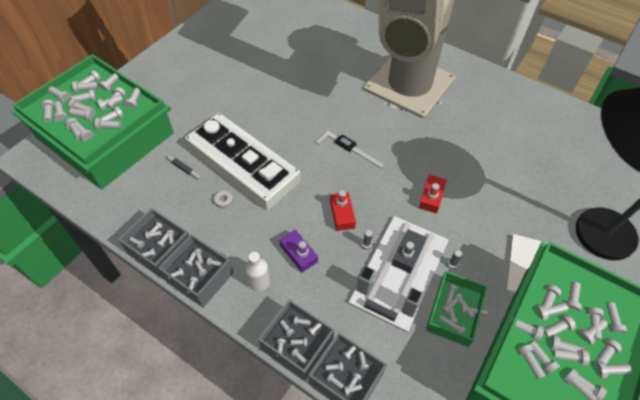

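The top view shows the tester around (228,205) with the carrier at (228,217). The console controls run left to right: rocker (375,206), square (403,208), small button (430,211), big button (458,213). I'll enlarge both regions.

Run:
```python
import pickle,cv2,numpy as np
f=pickle.load(open('top.pkl','rb'))['frame'][:,:,::-1]
g=pickle.load(open('scene.pkl','rb'))['frame'][:,:,::-1]
r=lambda im,x,y,w,h,s:cv2.resize(im[y:y+h,x:x+w],None,fx=s,fy=s,interpolation=cv2.INTER_CUBIC)
cv2.imwrite('pics/c1.png',np.hstack([r(f,170,145,110,120,5),np.zeros((600,1,3),np.uint8)]))
cv2.imwrite('pics/c2.png',np.vstack([r(f,350,175,133,70,6)[:,:780],cv2.resize(r(g,180,110,130,100,1),None,fx=6,fy=6,interpolation=cv2.INTER_CUBIC)])[:1020][::1] [:420])
```

```text
(no output)
```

View pics/c1.png

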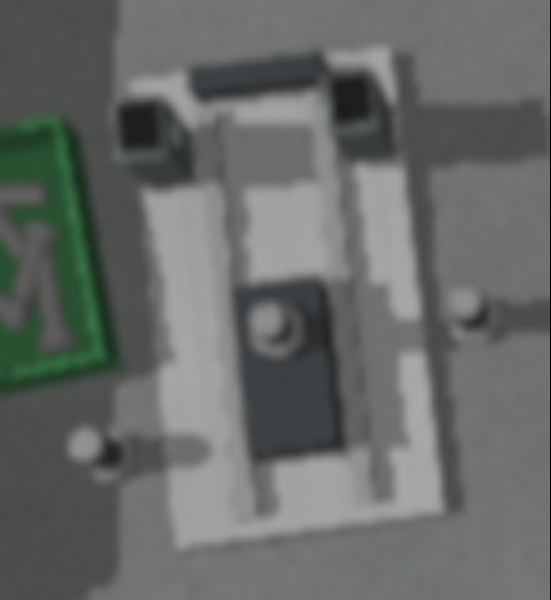

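View pics/c2.png

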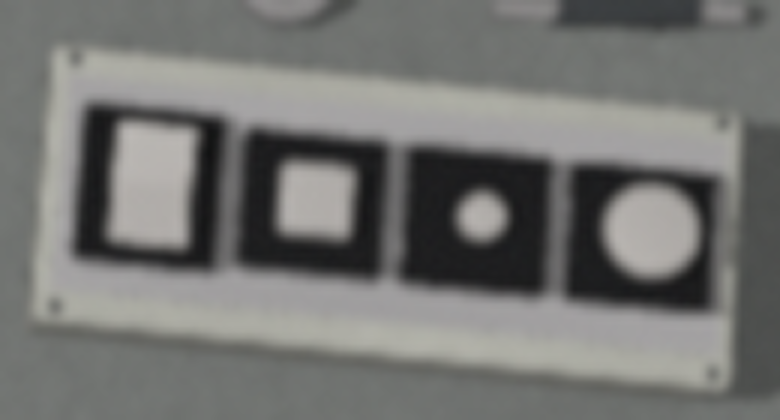

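The crops show the plate corners, the carrier top face and the four controls clearly. Next I'll measure positions.

```bash
cat > m.py <<'E'
from h import *
import pickle
d=pickle.load(open('top.pkl','rb')); s=pickle.load(open('scene.pkl','rb'))
P=lambda x,y,z: ray(d,170+(x+.5)/5-.5,145+(y+.5)/5-.5,z)
pl=[P(*p,.012) for p in((178,548),(443,512),(395,48),(130,80))]
pa=[P(*p,.046) for p in((252,460),(343,448),(325,278),(237,290))]
print('plate',np.round(pl,4).tolist());print('pallet',np.round(pa,4).tolist())
for n,q in(('plate',pl),('pallet',pa)):
    q=np.array(q); ax=(q[2]+q[3]-q[0]-q[1])[:2]; print(n,'len',np.linalg.norm(ax)/2,'w',np.linalg.norm(q[0]-q[1]),np.linalg.norm(q[2]-q[3]),'yaw',np.arctan2(ax[1],ax[0]),'back mid',(q[0]+q[1])/2,'ctr',q.mean(0))
print('posts',P(138,128,.09),P(350,98,.09))
print('stop top near edge?',P(192,95,.022),P(325,80,.022))
print('screw tip',P(268,318,.087))
# console controls: white blobs inside black plates, both views
def blobs(c,x,y,w,h,name,thr):
    g=c['frame'][y:y+h,x:x+w].min(2); m=(g>thr).astype(np.uint8)
    n,l,st,ce=cv2.connectedComponentsWithStats(m)
    return sorted([(ce[i][0]+x,ce[i][1]+y,int(st[i][4])) for i in range(1,n) if 20<st[i][4]<900])
for c,b in((d,(350,175,133,70)),(s,(180,110,130,100))):
    print('--')
    for u,v,a in blobs(c,*b,'',110):
        print(round(u,1),round(v,1),a,ray(c,u,v,.072).round(4),ray(c,u,v,.08).round(4))
C=lambda x,y,z: ray(d,350+(x+.5)/6-.5,175+(y+.5)/6-.5,z)
print('console corners',[C(*p,.05).round(4).tolist() for p in((36,320),(732,388),(740,115),(57,48))])
print('rocker',[C(*p,.068).round(4).tolist() for p in((107,243),(190,250),(200,125),(117,120))])
E
python3 m.py
```

```text
plate [[0.4485, 0.3555, 0.012], [0.4655, 0.2099, 0.012], [0.7318, 0.2379, 0.012], [0.7153, 0.3884, 0.012]]
pallet [[0.4924, 0.3095, 0.046], [0.498, 0.2604, 0.046], [0.592, 0.2712, 0.046], [0.5861, 0.3191, 0.046]]
plate len 0.26827907431690884 w 0.14661491546870073 0.15139317315476394 yaw 0.11365993030369119 back mid [0.45701172 0.28270682 0.012     ] ctr [0.59028574 0.29792031 0.012     ]
pallet len 0.0944240021990522 w 0.04936771047816567 0.048350411579270766 yaw 0.10822355377368693 back mid [0.49518689 0.28495131 0.046     ] ctr [0.54212268 0.29005079 0.046     ]
posts [0.66718185 0.36521006 0.09      ] [0.68194865 0.25200412 0.09      ]
stop top near edge? [0.70323539 0.35093196 0.022     ] [0.71079592 0.2760681  0.022     ]
screw tip [0.56303576 0.29474934 0.087     ]
--
374.8 205.1 260 [ 0.567  -0.1104  0.072 ] [ 0.5656 -0.1094  0.08  ]
396.6 175.9 35 [ 0.647  -0.1734  0.072 ] [ 0.6451 -0.172   0.08  ]
402.1 207.8 141 [ 0.5583 -0.184   0.072 ] [ 0.5569 -0.1826  0.08  ]
429.8 210.6 46 [ 0.5493 -0.2587  0.072 ] [ 0.548  -0.2568  0.08  ]
458.1 213.0 186 [ 0.5413 -0.3349  0.072 ] [ 0.5401 -0.3325  0.08  ]
470.5 176.4 22 [ 0.6422 -0.3762  0.072 ] [ 0.6403 -0.3736  0.08  ]
473.7 243.3 37 [ 0.4585 -0.3712  0.072 ] [ 0.4578 -0.3686  0.08  ]
--
230.6 141.6 54 [ 0.5511 -0.2572  0.072 ] [ 0.5557 -0.2518  0.08  ]
250.0 156.3 151 [ 0.5607 -0.1827  0.072 ] [ 0.5653 -0.1779  0.08  ]
console corners [[0.5087, -0.0583, 0.05], [0.4719, -0.3732, 0.05], [0.5979, -0.3863, 0.05], [0.6348, -0.0722, 0.05]]
rocker [[0.5406, -0.0899, 0.068], [0.5368, -0.1271, 0.068], [0.594, -0.1341, 0.068], [0.5969, -0.0965, 0.068]]
```

```bash
cat > go.py <<'E'
import sys
from h import *
from scipy.spatial.transform import Rotation as Ro
x,y,z,yaw=map(float,sys.argv[1:5])
s=robot.read_state(); R=Ro.from_rotvec(s['orientation'])
T=Ro.from_euler('z',yaw)*Ro.from_euler('x',np.pi)
print('pos',np.round(s['tool_pos'],4),'F',np.round(s['force'],2),'t',s['t'])
print('shift share',(R.inv().apply(np.array([x,y,z])-s['tool_pos'])/.2).round(3),'turn share',((R.inv()*T).as_rotvec()/(np.pi/2)).round(4))
E
python3 go.py 0.588 -0.1113 0.15 -0.116
```

```text
pos [ 0.1708 -0.5747  0.2177] F [0.06 0.07 0.05] t 0.1
shift share [ 2.659 -1.626  0.342] turn share [-1.000e-03  1.000e-04  2.577e-01]
```

>>> jog_arm:
  rows:
    - [[0.88,-0.54,0],[0,0,0]]
    - [[0.88,-0.54,0],[0,0,0]]
    - [[0.88,-0.54,0],[0,0,0]]
    - [[0.88,-0.54,0],[0,0,0]]
    - [[0.88,-0.54,0],[0,0,0]]
  hand: 1
  squeeze: 20

```text
t: 0.6
tool_pos: [0.3118, -0.4176, 0.2183]
orientation: [-3.106, -0.459, -0.002]
force: [0.4, -0.8, 0.0]
opening: 0.0578
gripper_force: 0.0
```

>>> jog_arm:
  rows:
    - [[0.88,-0.54,0],[0,0,0]]
    - [[0.88,-0.54,0],[0,0,0]]
    - [[0.88,-0.54,0],[0,0,0]]
    - [[0.88,-0.54,0],[0,0,0]]
    - [[0.88,-0.54,0],[0,0,0]]

```text
t: 1.1
tool_pos: [0.4493, -0.2642, 0.2183]
orientation: [-3.106, -0.459, -0.001]
force: [-0.4, -0.4, 0.4]
opening: 0.0175
gripper_force: 0.0
```

>>> jog_arm:
  rows:
    - [[0.88,-0.54,0.3],[0,0,0.1]]
    - [[0.88,-0.54,0.3],[0,0,0.2]]
    - [[0.88,-0.54,0.3],[0,0,0.2577]]
    - [[0.88,-0.54,0.3],[0,0,0.2577]]
    - [[0.88,-0.54,0.3],[0,0,0.2577]]

```text
t: 1.6
tool_pos: [0.5855, -0.1121, 0.1564]
orientation: [-3.135, 0.18, 0.003]
force: [0.5, -0.4, 0.2]
opening: 0.0005
gripper_force: 0.0
```

```bash
python3 go.py 0.588 -0.1113 0.10 -0.116
```

```text
pos [ 0.5855 -0.1121  0.1564] F [ 0.46 -0.37  0.2 ] t 1.6
shift share [ 0.013 -0.005  0.282] turn share [-0.0005  0.0014  0.0009]
```

>>> jog_arm:
  rows:
    - [[0.01,-0.005,0.2],[0,0,0]]
    - [[0.01,-0.005,0.3],[0,0,0]]
    - [[0.01,-0.005,0.33],[0,0,0]]
    - [[0.01,-0.005,0.34],[0,0,0]]
    - [[0.01,-0.005,0.35],[0,0,0]]

```text
t: 2.1
tool_pos: [0.5876, -0.1144, 0.0899]
orientation: [3.136, -0.183, 0.003]
force: [0.4, -0.2, 0.7]
opening: 0.0007
gripper_force: 0.0
```

>>> jog_arm:
  rows:
    - [[0,0,0.01],[0,0,0]]
    - [[0,0,0.02],[0,0,0]]
    - [[0,0,0.03],[0,0,0]]
    - [[0,0,0.04],[0,0,0]]
    - [[0,0,0.04],[0,0,0]]

```text
t: 2.6
tool_pos: [0.5873, -0.1136, 0.081]
orientation: [3.136, -0.182, 0.002]
force: [1.2, -0.2, 0.8]
opening: 0.0007
gripper_force: 0.5
```

>>> jog_arm:
  rows:
    - [[0,0,0.01],[0,0,0]]
    - [[0,0,0.015],[0,0,0]]
    - [[0,0,0.02],[0,0,0]]
    - [[0,0,0.02],[0,0,0]]

```text
t: 3.0
tool_pos: [0.587, -0.1134, 0.0767]
orientation: [3.136, -0.182, 0.0]
force: [1.6, 0.1, 3.8]
opening: 0.0004
gripper_force: 1.4
```

>>> jog_arm:
  rows:
    - [[0,0,0.01],[0,0,0]]
    - [[0,0,0.015],[0,0,0]]
    - [[0,0,0.02],[0,0,0]]
    - [[0,0,0.02],[0,0,0]]

```text
t: 3.4
tool_pos: [0.5863, -0.1133, 0.072]
orientation: [-3.136, 0.182, 0.002]
force: [1.4, -0.6, 1.8]
opening: 0.0005
gripper_force: 0.7
```

>>> jog_arm:
  rows:
    - [[0,0,0.005],[0,0,0]]
    - [[0,0,0.01],[0,0,0]]
    - [[0,0,0.01],[0,0,0]]

```text
t: 3.7
tool_pos: [0.5866, -0.1133, 0.0712]
orientation: [-3.136, 0.182, 0.001]
force: [-3.1, 1.2, 9.6]
opening: 0.0005
gripper_force: 4.5
```

>>> jog_arm:
  rows:
    - [[0,0,0.005],[0,0,0]]
    - [[0,0,0.01],[0,0,0]]
    - [[0,0,0.01],[0,0,0]]

```text
t: 4.0
tool_pos: [0.5867, -0.1134, 0.0711]
orientation: [3.136, -0.182, -0.001]
force: [-10.6, 2.3, 22.1]
opening: 0.0005
gripper_force: 11.4
```

>>> jog_arm:
  rows:
    - [[0,0,-0.1],[0,0,0]]
    - [[0,0,-0.25],[0,0,0]]
    - [[0,0,-0.25],[0,0,0]]

```text
t: 4.3
tool_pos: [0.5888, -0.114, 0.1227]
orientation: [3.135, -0.182, 0.008]
force: [0.1, -0.4, 0.8]
opening: 0.0001
gripper_force: 0.0
```

```bash
python3 go.py 0.5595 -0.1833 0.082 -0.116
python3 - <<'E'
from h import *
o=[]
for n in('scene','top'):
    d=cam(n); x,y=(170,100) if n=='scene' else (350,170)
    o.append(cv2.resize(d['frame'][y:y+100,x:x+140,::-1],None,fx=4,fy=4,interpolation=2)[:300])
cv2.imwrite('pics/r.png',np.vstack(o))
E
```

```text
pos [ 0.5888 -0.114   0.1227] F [ 0.07 -0.42  0.75] t 4.3
shift share [-0.107  0.361  0.203] turn share [ 0.0006 -0.0033  0.    ]
```

View pics/r.png

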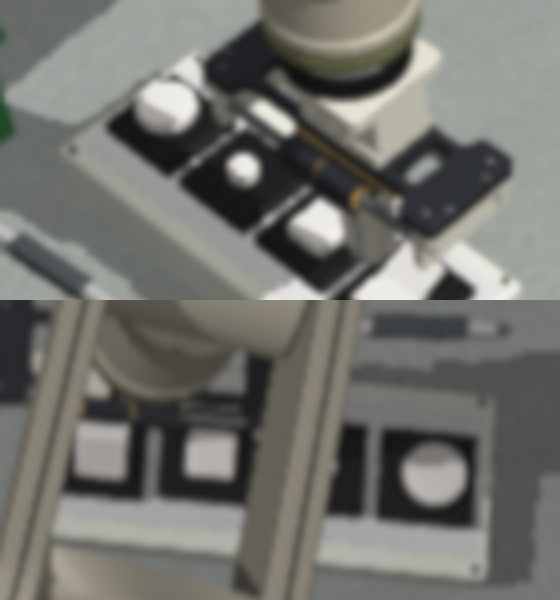

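The rocker is mostly hidden by the arm in this picture. The 22 N of force at a hard stop says it went over. Now the square key.

>>> jog_arm:
  rows:
    - [[-0.107,0.2,0],[0,0,0]]
    - [[-0.107,0.361,0.05],[0,0,0]]
    - [[-0.107,0.361,0.203],[0,0,0]]
    - [[-0.107,0.361,0.22],[0,0,0]]
    - [[-0.107,0.361,0.22],[0,0,0]]

```text
t: 4.9
tool_pos: [0.5552, -0.1818, 0.0724]
orientation: [-3.135, 0.182, 0.008]
force: [-0.8, 1.4, 1.4]
opening: 0.0005
gripper_force: 0.3
```

>>> jog_arm:
  rows:
    - [[0,0,0.01],[0,0,0]]
    - [[0,0,0.02],[0,0,0]]
    - [[0,0,0.03],[0,0,0]]
    - [[0,0,0.04],[0,0,0]]
    - [[0,0,0.04],[0,0,0]]

```text
t: 5.4
tool_pos: [0.558, -0.1823, 0.0672]
orientation: [-3.136, 0.181, -0.002]
force: [0.3, 3.6, 3.4]
opening: 0.0003
gripper_force: 2.1
```

>>> jog_arm:
  rows:
    - [[0,0,0.01],[0,0,0]]
    - [[0,0,0.02],[0,0,0]]
    - [[0,0,0.02],[0,0,0]]

```text
t: 5.7
tool_pos: [0.5582, -0.1825, 0.0659]
orientation: [3.136, -0.182, 0.003]
force: [-9.2, 7.9, 24.9]
opening: 0.0004
gripper_force: 12.8
```

>>> jog_arm:
  rows:
    - [[0,0,-0.2],[0,0,0]]
    - [[0,0,-0.4],[0,0,0]]
    - [[0,0,-0.6],[0,0,0]]
    - [[0,0,-0.6],[0,0,0]]

```text
t: 6.1
tool_pos: [0.5606, -0.1845, 0.1899]
orientation: [3.132, -0.182, 0.016]
force: [0.5, -0.5, 0.5]
opening: 0.0005
gripper_force: 0.0
```

```bash
python3 go.py 0.47 0.283 0.18 0.113;python3 - <<'E'
from h import *
o=[]
for n in('scene','top'):
    d=cam(n); x,y=(180,105) if n=='scene' else (345,170)
    o.append(cv2.resize(d['frame'][y:y+100,x:x+140,::-1],None,fx=4,fy=4,interpolation=2)[:400 if n=='scene' else 200])
cv2.imwrite('pics/r2.png',np.vstack(o))
E
```

```text
pos [ 0.5606 -0.1845  0.1899] F [ 0.49 -0.54  0.5 ] t 6.1
shift share [-0.721 -2.269  0.034] turn share [ 0.0031 -0.0063 -0.1459]
```

View pics/r2.png

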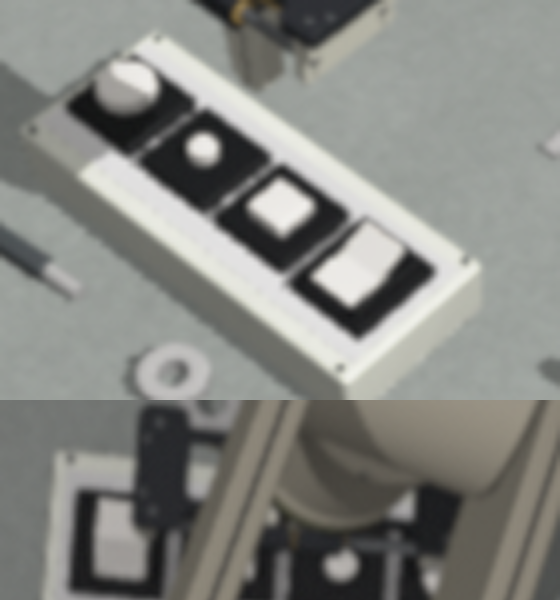

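The rocker is on: its far half lies flat and its near half stands up. The square key is back up. Now to the tester.

>>> jog_arm:
  rows:
    - [[-0.24,-0.76,0],[0,0,0]]
    - [[-0.24,-0.76,0],[0,0,0]]
    - [[-0.24,-0.76,0],[0,0,0]]
    - [[-0.24,-0.76,0],[0,0,0]]
    - [[-0.24,-0.76,0],[0,0,0]]

```text
t: 6.7
tool_pos: [0.5259, -0.0246, 0.1807]
orientation: [-3.137, 0.177, 0.005]
force: [0.6, -0.5, 0.3]
opening: 0.0002
gripper_force: 0.0
```

>>> jog_arm:
  rows:
    - [[-0.24,-0.76,0],[0,0,0]]
    - [[-0.24,-0.76,0],[0,0,0]]
    - [[-0.24,-0.76,0],[0,0,0]]
    - [[-0.24,-0.76,0],[0,0,0]]
    - [[-0.24,-0.76,0],[0,0,0]]

```text
t: 7.2
tool_pos: [0.4969, 0.1305, 0.1817]
orientation: [3.136, -0.179, -0.002]
force: [0.5, -0.5, -0.2]
opening: 0.0003
gripper_force: 0.0
```

>>> jog_arm:
  rows:
    - [[-0.24,-0.75,0],[0,0,-0.07]]
    - [[-0.24,-0.75,0],[0,0,-0.146]]
    - [[-0.24,-0.75,0],[0,0,-0.146]]
    - [[-0.24,-0.75,0],[0,0,-0.146]]
    - [[-0.24,-0.75,0],[0,0,-0.146]]

```text
t: 7.7
tool_pos: [0.4674, 0.2841, 0.1819]
orientation: [3.135, 0.179, -0.001]
force: [0.2, -1.0, -0.5]
opening: 0.0005
gripper_force: 0.0
```

```bash
python3 go.py 0.47 0.283 0.07 0.113
```

```text
pos [0.4674 0.2841 0.1819] F [ 0.17 -1.05 -0.51] t 7.7
shift share [0.013 0.007 0.559] turn share [0.0007 0.0005 0.0006]
```

>>> jog_arm:
  rows:
    - [[0.01,0.007,0.25],[0,0,0]]
    - [[0.01,0.007,0.5],[0,0,0]]
    - [[0.01,0.007,0.65],[0,0,0]]
    - [[0.01,0.007,0.73],[0,0,0]]
    - [[0.01,0.007,0.76],[0,0,0]]

```text
t: 8.2
tool_pos: [0.4683, 0.2799, 0.0277]
orientation: [3.134, 0.173, -0.006]
force: [0.3, -0.3, 0.8]
opening: 0.0006
gripper_force: 0.0
```

>>> jog_arm:
  rows:
    - [[0.02,0,0],[0,0,0]]
    - [[0.04,0,0],[0,0,0]]
    - [[0.06,0,0],[0,0,0]]
    - [[0.08,0,0],[0,0,0]]
    - [[0.1,0,0],[0,0,0]]

```text
t: 8.7
tool_pos: [0.4897, 0.2864, 0.0315]
orientation: [-3.136, -0.178, -0.002]
force: [-1.6, -0.3, 1.0]
opening: 0.0004
gripper_force: 0.8
```

```bash
python3 go.py 0.598 0.299 0.03 0.113
```

```text
pos [0.4897 0.2864 0.0315] F [-1.6  -0.31  1.01] t 8.7
shift share [ 0.545 -0.001  0.008] turn share [-0.0003 -0.0008  0.0003]
```

>>> jog_arm:
  rows:
    - [[0.03,0,0],[0,0,0]]
    - [[0.07,0,0],[0,0,0]]
    - [[0.11,0,0],[0,0,0]]
    - [[0.15,0,0],[0,0,0]]
    - [[0.19,0,0],[0,0,0]]

```text
t: 9.2
tool_pos: [0.5272, 0.2904, 0.0306]
orientation: [3.137, 0.178, -0.0]
force: [-2.4, -0.5, 2.2]
opening: 0.0003
gripper_force: 1.4
```

>>> jog_arm:
  rows:
    - [[0.03,0,0],[0,0,0]]
    - [[0.07,0,0],[0,0,0]]
    - [[0.11,0,0],[0,0,0]]
    - [[0.15,0,0],[0,0,0]]
    - [[0.19,0,0],[0,0,0]]

```text
t: 9.7
tool_pos: [0.5649, 0.2946, 0.0305]
orientation: [3.136, 0.178, -0.0]
force: [-1.9, -0.3, 0.5]
opening: 0.0007
gripper_force: 0.9
```

```bash
python3 go.py 0.598 0.299 0.03 0.113
```

```text
pos [0.5649 0.2946 0.0305] F [-1.94 -0.27  0.49] t 9.7
shift share [ 0.167 -0.003  0.002] turn share [0.0001 0.0001 0.0002]
```

>>> jog_arm:
  rows:
    - [[0.03,0,0],[0,0,0]]
    - [[0.06,0,0],[0,0,0]]
    - [[0.09,0,0],[0,0,0]]
    - [[0.12,0,0],[0,0,0]]
    - [[0.15,0,0],[0,0,0]]

```text
t: 10.2
tool_pos: [0.5945, 0.298, 0.0305]
orientation: [3.136, 0.178, -0.0]
force: [-2.4, -0.9, 0.1]
opening: 0.0002
gripper_force: 0.7
```

>>> jog_arm:
  rows:
    - [[0.01,0,0],[0,0,0]]
    - [[0.02,0,0],[0,0,0]]
    - [[0.02,0,0],[0,0,0]]

```text
t: 10.5
tool_pos: [0.5985, 0.2985, 0.0308]
orientation: [-3.136, -0.178, -0.001]
force: [0.9, -0.1, 0.8]
opening: 0.0006
gripper_force: 0.0
```

>>> jog_arm:
  rows:
    - [[0.005,0,0],[0,0,0]]
    - [[0.01,0,0],[0,0,0]]
    - [[0.01,0,0],[0,0,0]]

```text
t: 10.8
tool_pos: [0.6001, 0.2988, 0.0308]
orientation: [-3.136, -0.178, -0.0]
force: [-2.4, -0.7, 0.6]
opening: 0.0003
gripper_force: 1.1
```

>>> jog_arm:
  rows:
    - [[0.005,0,0],[0,0,0]]
    - [[0.01,0,0],[0,0,0]]
    - [[0.01,0,0],[0,0,0]]

```text
t: 11.1
tool_pos: [0.6022, 0.299, 0.0307]
orientation: [-3.136, -0.178, -0.0]
force: [-2.9, 0.5, 2.6]
opening: 0.0005
gripper_force: 1.1
```

>>> jog_arm:
  rows:
    - [[0.005,0,0],[0,0,0]]
    - [[0.01,0,0],[0,0,0]]
    - [[0.015,0,0],[0,0,0]]
    - [[0.015,0,0],[0,0,0]]

```text
t: 11.5
tool_pos: [0.6022, 0.299, 0.0305]
orientation: [3.135, 0.179, -0.009]
force: [-17.1, -3.3, 13.2]
opening: 0.0006
gripper_force: 8.5
```

>>> jog_arm:
  rows:
    - [[0.005,0,0],[0,0,0]]
    - [[0.01,0,0],[0,0,0]]
    - [[0.01,0,0],[0,0,0]]

```text
t: 11.8
tool_pos: [0.6023, 0.299, 0.0306]
orientation: [3.135, 0.179, -0.016]
force: [-26.8, -5.5, 20.2]
opening: 0.0006
gripper_force: 13.6
```

>>> jog_arm:
  rows:
    - [[-0.05,0,0],[0,0,0]]
    - [[-0.15,0,0],[0,0,0]]
    - [[-0.2,0,-0.25],[0,0,0]]
    - [[-0.2,0,-0.5],[0,0,0]]
    - [[-0.2,0,-0.75],[0,0,0]]

```text
t: 12.3
tool_pos: [0.5669, 0.2948, 0.181]
orientation: [3.136, 0.178, -0.0]
force: [1.0, 0.2, 1.2]
opening: 0.0009
gripper_force: 0.0
```

>>> jog_arm:
  rows:
    - [[-0.05,0.8,0],[0,0,0]]
    - [[-0.05,0.8,0],[0,0,0]]
    - [[-0.05,0.8,0],[0,0,0]]
    - [[-0.05,0.8,0],[0,0,0]]
    - [[-0.05,0.8,0],[0,0,0]]

```text
t: 12.8
tool_pos: [0.5761, 0.133, 0.1799]
orientation: [3.137, 0.173, 0.002]
force: [-0.1, 0.3, 0.0]
opening: 0.0004
gripper_force: 0.0
```

```bash
python3 go.py 0.542 -0.332 0.18 -0.116;python3 - <<'E'
from h import *
o=[]
for n in('scene','top'):
    d=cam(n); x,y=(330,200) if n=='scene' else (170,145)
    o.append(cv2.resize(d['frame'][y:y+130,x:x+120,::-1],None,fx=3.3,fy=3.3,interpolation=2))
cv2.imwrite('pics/r3.png',np.hstack(o))
E
```

```text
pos [0.5761 0.133  0.1799] F [-0.07  0.3   0.01] t 12.8
shift share [-0.424  2.292 -0.   ] turn share [ 0.     -0.0007  0.1438]
```

View pics/r3.png

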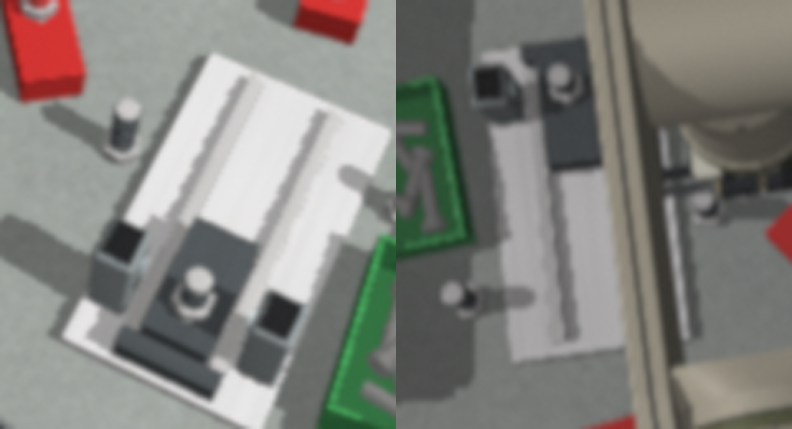

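The scene view shows the carrier against the stop bar, with the screw between the posts, and both bolts still standing. Now the start button.

>>> jog_arm:
  rows:
    - [[-0.14,0.77,0],[0,0,0]]
    - [[-0.14,0.77,0],[0,0,0]]
    - [[-0.14,0.77,0],[0,0,0]]
    - [[-0.14,0.77,0],[0,0,0]]
    - [[-0.14,0.77,0],[0,0,0]]

```text
t: 13.4
tool_pos: [0.5653, -0.0211, 0.1796]
orientation: [-3.136, -0.176, -0.0]
force: [0.1, -0.9, 0.1]
opening: 0.0006
gripper_force: 0.0
```

>>> jog_arm:
  rows:
    - [[-0.14,0.77,0],[0,0,0]]
    - [[-0.14,0.77,0],[0,0,0]]
    - [[-0.14,0.77,0],[0,0,0]]
    - [[-0.14,0.77,0],[0,0,0]]
    - [[-0.14,0.77,0],[0,0,0]]

```text
t: 13.9
tool_pos: [0.5553, -0.1766, 0.1794]
orientation: [-3.136, -0.177, -0.0]
force: [0.4, 0.9, 0.1]
opening: 0.0003
gripper_force: 0.0
```

>>> jog_arm:
  rows:
    - [[-0.14,0.75,0],[0,0,0.07]]
    - [[-0.14,0.75,0],[0,0,0.144]]
    - [[-0.14,0.75,0],[0,0,0.144]]
    - [[-0.14,0.75,0],[0,0,0.144]]
    - [[-0.14,0.75,0],[0,0,0.144]]

```text
t: 14.4
tool_pos: [0.5448, -0.328, 0.1792]
orientation: [-3.135, 0.176, 0.0]
force: [0.0, 1.7, 0.0]
opening: 0.0004
gripper_force: 0.0
```

```bash
python3 go.py 0.542 -0.332 0.085 -0.116
```

```text
pos [ 0.5448 -0.328   0.1792] F [0.04 1.68 0.04] t 14.4
shift share [-0.012  0.022  0.471] turn share [-0.0008  0.0002  0.0025]
```

>>> jog_arm:
  rows:
    - [[-0.01,0.015,0.15],[0,0,0]]
    - [[-0.01,0.015,0.3],[0,0,0]]
    - [[-0.01,0.015,0.4],[0,0,0]]
    - [[-0.01,0.015,0.46],[0,0,0]]
    - [[-0.01,0.015,0.48],[0,0,0]]

```text
t: 14.9
tool_pos: [0.5417, -0.3295, 0.0822]
orientation: [-3.135, 0.173, 0.003]
force: [-0.4, -0.9, 0.3]
opening: 0.0004
gripper_force: 0.0
```

>>> jog_arm:
  rows:
    - [[0,0,0.01],[0,0,0]]
    - [[0,0,0.02],[0,0,0]]
    - [[0,0,0.03],[0,0,0]]
    - [[0,0,0.04],[0,0,0]]
    - [[0,0,0.04],[0,0,0]]

```text
t: 15.4
tool_pos: [0.5423, -0.3328, 0.0766]
orientation: [3.136, -0.177, 0.003]
force: [2.0, 1.1, 2.9]
opening: 0.0005
gripper_force: 1.7
```

>>> jog_arm:
  rows:
    - [[0,0,0.01],[0,0,0]]
    - [[0,0,0.02],[0,0,0]]
    - [[0,0,0.025],[0,0,0]]
    - [[0,0,0.025],[0,0,0]]

```text
t: 15.8
tool_pos: [0.5425, -0.333, 0.074]
orientation: [3.135, -0.177, 0.004]
force: [-4.0, 6.3, 21.8]
opening: 0.0002
gripper_force: 10.9
```

Fully down. Lift clear and take a last check.

>>> jog_arm:
  rows:
    - [[0,0,-0.2],[0,0,0]]
    - [[0,0,-0.4],[0,0,0]]
    - [[-0.2,0,-0.6],[0,0,0]]
    - [[-0.4,0,-0.6],[0,0,0]]
    - [[-0.4,0,-0.6],[0,0,0]]

```text
t: 16.3
tool_pos: [0.4577, -0.323, 0.1908]
orientation: [3.136, -0.18, -0.004]
force: [-0.0, -0.8, 0.0]
opening: 0.0004
gripper_force: 0.0
```

Run:
```python
from h import *
cv2.imwrite('pics/end.png',cam('scene')['frame'][:,:,::-1])
```

```text
(no output)
```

View pics/end.png

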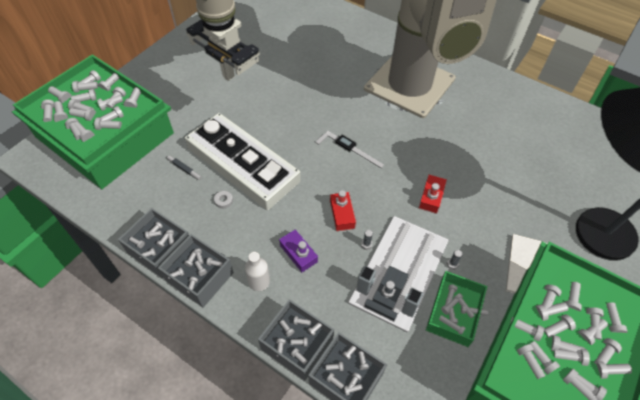

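The carrier is home at (388,290), the bystanders are where they were, and the arm is clear.

```bash
python3 -c "
from plant import robot
print(robot.close_job())"
```

```text
the job is handed in; nothing more can be done
None
```

The job is handed in: rocker pressed on, square key pressed and released, carrier pushed against the stop, then the start button pressed and released. The last picture shows the carrier home and the bystanders in place; no verdict was returned.

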